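Tip the sorted gear motors from the tray into their carton

ROBOT

A 7-joint arm with a two-finger parallel gripper is mounted at the origin on the work surface. World frame = base frame: x ahead of the robot, y to its left, z up, the work surface at z = 0. Lengths are in mm, angles in rad, forces in N, time in s.
With the tool pointing down it reaches from about 350 to 900 mm from the base axis. Payload 7.2 kg.
Tool frame: the origin (TCP) lies at the very end of the fingers, on their centre line; the grasp point (between the pads) lies 19 mm behind it (bot.pinch_z is the distance from the TCP to the grasp point, in mm); z points along the fingers, y is the line along which they close (so a half turn about z gives the same grasp; the last joint's range is limited). The gripper opens to 88 mm and grips with 3 to 60 N. Pads are 20 mm wide; open, the fingers measure 115 mm over their backs; the gripper's body (75 mm by 178 mm) begins 61 mm behind the grasp point.
Start: joints at [-1.315, 0.411, -0.013, 1.596, 0.006, 1.134, -0.082], TCP at [198.867, 592.521, 222.653] pointing down, gripper open.
Joint ranges: [-2.95, 2.95], [-0.29, 1.99], [-1.47, 1.44], [0.14, 2.54], [-1.03, 4.17], [0.13, 1.85], [-2.86, 2.86]. Speed limits (rad/s): [2.39, 2.39, 3.01, 3.01, 3.14, 3.14, 3.14].

INTERFACE

Orientations are given as a unit quaternion [x, y, z, w].
In Python, from workcell import bot gives the robot as it stands.
- The arm moves only by the shell command python3 -m pendant 'ROWS'. ROWS is JSON, a list that holds one entry, the list of rows, each a list of 7 numbers: the shift along the tool's x, y, z in mm, then the turn, a rotation vector about the tool's x, y, z in degrees, then the finger opening in mm, from 0 to 87.8. A call has 1 to 5 rows; each row is the pose to reach, as a shift and turn from the pose commanded when the call began, along the tool's axes at that moment; what a row does not reach only later rows make up. A row lasts 1/12 s, in which the tool goes at most 41.7 mm and 7.16 degrees, less where a joint would pass 70% of its speed; a pose out of reach is approached as far as the arm can. A call with a gripper value outside its range is refused whole. The fingers move at their own pace and stop on an object; the grip force is fixed at half the most. Time passes only in rows, so rows that repeat a pose let the fingers close. It gives the time, the measured TCP pose, the force, the opening and the grip force at its end, in the units of the state.
- bot.observe(): the state, without advancing time (a new reading comes with each control period).
- bot.capture(name): name is "scene" or "top" or "wrist"; returns a dict with "color" (480x640x3 uint8, blue, green, red), "z_map" (480x640 float32, mm along the optical axis (not along the pixel's ray), 0 where there is no reading), "fx", "fy", "cx", "cy" (pixels), "camera_from_world" (4x4, takes a point from world to camera coordinates). Camera axes: x right, y up, looking along -z (the intrinsics and any distortion apply to the point x, -y, -z); pixel columns grow to the right and rows downward; lengths in mm; the calibration is good to about 2 mm. A picture is of the moment at which its call begins.
- bot.finish_job(): hands the job in; it is judged then, once.
Trained networks look in a picture, given as the dict that the camera call returned (one of the last four; its "shot" number tells which), for a name from the list of things; names that differ only in an ending like _2 or _b are one class to them, and where a whole thing is asked for, a point or a joint stands for the part that bears it (a point fixed in the world has none). Each returns a list of dicts, best first, with "confidence" (0 to 1); they miss things now and then, are a little off and sometimes report something else, mostly with a low value. They report only what shows in the picture. A call takes as long as a camera call. They do not tell look-alikes from the thing itself.
- bot.recognise(picture, label): "box" ([centre column, centre row, width, height] in pixels, round what is visible of it).
- bot.regions_of(picture, label): "region" (480x640 bool, what is visible of it) and "box" ([centre column, centre row, width, height] in pixels, round what is visible of it).
The state is a dict: "time": time; "joint_pos": joint angles; "qvel": joint speeds; "effort": joint torques, N m; "tool_pos": TCP position; "tcp_rot": TCP orientation; "wrist_force": force on the tool from outside, world axes, zero at the start; "ft_torque": the same for the moment, N m; "opening": finger opening in mm; "finger_force": force on a finger pad.
Only numpy, scipy, OpenCV 4.12 (cv2) and the standard library are available. Lean on these libraries where they do the work, as an engineer would, in place of code of your own. Each camera call takes 0.05 s, during which the arm holds its last target. There are 200 camera calls.

TASK

Fold the carton's two long flaps outwards, well past upright, so that the carton stands open. Then lift the sorting tray by its blue handle with all three yellow motors lying on it, hold its open edge low over the carton and tip the motors out over that edge into the carton; do not handle the motors themselves and let none fall on the desk. Finally set the empty tray down flat on the desk, let go, and leave the bottle, the beaker and the red organiser undisturbed.

Things in the scene. Friction and masses are not known exactly. Their poses are not given: they have to be found in the camera images.
- carton: brown cardboard carton, fixed: 200 mm long (its x), 160 mm wide (its y), walls 4 mm thick and 100 mm high. Origin: centre of its underside, on the desk; z up. Its length points more or less away from the robot (turned up to 0.45 rad); it stands left or right on the desk. The two short end flaps already hang down outside the ends, reaching 113 mm from the centre. Inside lie two wheels, 65 mm across, 26 mm thick
- flap_left (a joint): angle (rad) of the long flap hinged along the top of the carton's +y wall (hinge line at carton y +80, z 100 mm): 0 shut level, 1.57 upright, up to 3.6 hanging outside. 196 mm long, 78 mm from hinge to free edge, 3.5 mm thick. Starts ajar at 0.75 to 1.25. The crease is slightly stiff (0.03 N m): a light push turns the flap and it stays where it is left
- flap_right (a joint): the same for the long flap on the carton's -y wall (hinge line at carton y -80, z 100 mm): 0 shut, 1.57 upright, growing as it opens outwards; same size and stiffness. Also starts ajar at 0.75 to 1.25, so a gap of 40 mm or more is open between the free edges of the two flaps
- tray_grip (a point): middle of the blue handle of the sorting tray, the point to grip; x along the handle towards the pan and its open edge, y across, z up. The handle stands out behind the pan: 80 mm long, 22 mm wide, 24 mm high. The point is 30 mm above the desk as the tray stands on it, 40 mm behind the pan's back lip, 160 mm behind its open edge. The handle starts more or less towards the robot (turned up to 0.9 rad)
- tray_mouth (a point): middle of the open edge of the tray's pan, on the floor's upper face, 3 mm above the desk as it stands; same axes: x points out of the open edge. The pan is bare aluminium, 120 x 120 mm, floor 3 mm thick, lips 24 mm high and 3 mm thick on the other three sides. About 250 g loaded, balanced 70 to 100 mm ahead of the grip point. Motors start to slide when it is tipped 15 to 25 degrees
- motor_a_mid (a point): yellow plastic gear motor of a robot car, 68 mm long (its x), 22 mm wide (y), 18 mm high (z), about 30 g: a yellow gearbox with a grey motor can at one end and a thin white shaft standing 9 mm up from its top. Point: the middle of its body, 9 mm above the face it lies on. It starts lying loose on the tray's pan
- motor_b_mid (a point): yellow plastic gear motor of a robot car, 68 mm long (its x), 22 mm wide (y), 18 mm high (z), about 30 g: a yellow gearbox with a grey motor can at one end and a thin white shaft standing 9 mm up from its top. Point: the middle of its body, 9 mm above the face it lies on. It starts lying loose on the tray's pan
- motor_c_mid (a point): yellow plastic gear motor of a robot car, 68 mm long (its x), 22 mm wide (y), 18 mm high (z), about 30 g: a yellow gearbox with a grey motor can at one end and a thin white shaft standing 9 mm up from its top. Point: the middle of its body, 9 mm above the face it lies on. It starts lying loose on the tray's pan
- bottle: water bottle with a white cap, 64 mm across and 200 mm tall, standing between carton and tray; origin: centre of its underside. Not to be disturbed
- beaker: clear beaker with a pink stripe, 72 mm across the rim and 95 mm tall, standing between carton and tray, nearer or farther than the bottle; origin: centre of its underside. Not to be disturbed
- organiser: red compartment box, 100 x 320 x 58 mm, lying across the far side of the desk; origin: centre of its underside, its long side along its y. Not to be disturbed
- table: the white desk; top at height 0
There are look-alikes about, which are no part of the job. Of the things that look like the part that bears tray_grip, the larger one is meant.

How it is judged (in metres and radians):
On the way, in this order (a step that is already met when the one before it is completed fails the run):
1. both long flaps are folded outwards past upright (beyond 1.8 rad) (value of joint each of flap_left, flap_right above 1.8 rad), for 0.2 s.
2. the tray is lifted clear of the desk with all three motors lying on its pan (height (world z) of tray_grip above 0.09 m and height (world z) of tray_mouth above 0.04 m and x of motor_a_mid in the frame of tray_mouth between -0.12 and 0 m and y of motor_a_mid in the frame of tray_mouth between -0.06 and 0.06 m and z of motor_a_mid in the frame of tray_mouth between 0 and 0.05 m and x of motor_b_mid in the frame of tray_mouth between -0.12 and 0 m and y of motor_b_mid in the frame of tray_mouth between -0.06 and 0.06 m and z of motor_b_mid in the frame of tray_mouth between 0 and 0.05 m and x of motor_c_mid in the frame of tray_mouth between -0.12 and 0 m and y of motor_c_mid in the frame of tray_mouth between -0.06 and 0.06 m and z of motor_c_mid in the frame of tray_mouth between 0 and 0.05 m), for 0.2 s.
3. the tray's open edge is over the carton, no more than 100 mm above its rim, and the tray is tipped at least 20 degrees down towards it (x of tray_mouth in the frame of carton between -0.1 and 0.1 m and y of tray_mouth in the frame of carton between -0.08 and 0.08 m and z of tray_mouth in the frame of carton below 0.2 m and angle between tray_mouth's own x axis and vertical above 1.92 rad), for 0.2 s.
At the end, for the whole second after the job is handed in: All three motors lie at rest inside the carton, below its rim; both long flaps stand open beyond 1.8 rad; the empty tray lies at rest flat on the desk, right way up (within 0.06 rad and 6 mm); bottle, beaker and organiser stand upright within 30 mm of where they began (all of step 1 and x of motor_a_mid in the frame of carton between -0.1 and 0.1 m and y of motor_a_mid in the frame of carton between -0.08 and 0.08 m and z of each of motor_a_mid, motor_b_mid, motor_c_mid in the frame of carton below 0.095 m and x of motor_b_mid in the frame of carton between -0.1 and 0.1 m and y of motor_b_mid in the frame of carton between -0.08 and 0.08 m and x of motor_c_mid in the frame of carton between -0.1 and 0.1 m and y of motor_c_mid in the frame of carton between -0.08 and 0.08 m and linear speed of each of motor_a, motor_b, motor_c, tray below 0.03 m/s and height (world z) of tray_grip below 0.036 m and height (world z) of tray_mouth below 0.009 m and angle between tray_grip's own z axis and vertical below 0.06 rad and distance of each of bottle, beaker, organiser from where it was at the start of the episode below 0.03 m and angle between each of bottle, beaker, organiser's own z axis and vertical below 0.15 rad); the robot touches nothing.
It fails at once if a motor leaves the tray over its open edge while still more than 120 mm above the carton's rim ((x of motor_a_mid in the frame of tray_mouth above 0.04 m and height (world z) of motor_a_mid above 0.22 m) or (x of motor_b_mid in the frame of tray_mouth above 0.04 m and height (world z) of motor_b_mid above 0.22 m) or (x of motor_c_mid in the frame of tray_mouth above 0.04 m and height (world z) of motor_c_mid above 0.22 m)).
It fails at once if a motor falls on the desk (contact force between any of motor_a, motor_b, motor_c and table above 0.05 N).
It fails at once if a motor is handled with the fingers (contact force between any of motor_a, motor_b, motor_c and the fingers above 1 N).
It fails at once if the bottle, the beaker or the organiser is pushed more than 30 mm or tipped over (distance of any of bottle, beaker, organiser from where it was at the start of the episode above 0.03 m or angle between any of bottle, beaker, organiser's own z axis and vertical above 0.4 rad).
It also fails if it takes over 72 s, if anything falls off the work surface, if the arm or the gripper's body presses on something with over 40 N, if the wrist force passes 120 N, or if a joint passes its speed limit or range.

## Working session

There is one attempt and no reset: what is moved stays moved. The work goes in short steps, Python scripts to look and compute and a shell command to move; the robot and the scene stay as the last step left them, time stands still between calls to the robot, and variables do not carry over. Pictures are saved under pics/ and viewed, at most 10 in all, crops included, and the job is handed in when it is done.

```bash
mkdir -p pics
cat > h.py <<'E'
import numpy as np, cv2, json
from scipy.spatial.transform import Rotation as R
from workcell import bot
def pts(p,mask=None):
    z=p["z_map"]; v,u=np.nonzero((z>0)&(mask if mask is not None else True))
    d=z[v,u]; c=np.c_[(u-p["cx"])/p["fx"]*d, -(v-p["cy"])/p["fy"]*d, -d, np.ones(len(d))]
    return (np.linalg.inv(p["camera_from_world"])@c.T).T[:,:3],u,v
def proj(p,w):
    c=np.asarray(p["camera_from_world"])@np.r_[w,1]; return p["cx"]-p["fx"]*c[0]/c[2], p["cy"]+p["fy"]*c[1]/c[2]
def rel(pos,rot=None):
    s=bot.observe(); r=R.from_quat(s["tcp_rot"])
    return r.inv().apply(np.array(pos)-s["tool_pos"]), (np.degrees((r.inv()*rot).as_rotvec()) if rot is not None else None)
E
python3 - <<'E'
from h import *
s=bot.observe(); print({k:np.round(v,3).tolist() for k,v in s.items()})
ims=[]
for n in ("scene","top"):
    p=bot.capture(n); ims.append(p["color"]); cv2.imwrite(f"pics/{n}0.png",p["color"])
    for l in ("carton","flap_left","flap_right","tray_grip","tray_mouth","motor_a_mid","bottle","beaker","organiser"):
        for r in bot.regions_of(p,l)[:4]:
            w,u,v=pts(p,r["region"])
            print(n,l,round(r["confidence"],2),np.round(r["box"]).tolist(),len(w),np.round(np.median(w,0)).tolist() if len(w) else'',np.round(np.percentile(w,[2,98],axis=0)).tolist() if len(w) else '')
E
```

```text
{'time': 0.0, 'joint_pos': [-1.315, 0.412, -0.013, 1.597, 0.006, 1.134, -0.082], 'qvel': [-0.002, 0.0, -0.0, 0.002, 0.001, -0.001, 0.002], 'effort': [-0.001, -58.795, 0.641, -29.106, -0.054, 0.018, 0.0], 'tool_pos': [198.725, 592.051, 221.835], 'tcp_rot': [0.161, 0.987, -0.001, -0.0], 'wrist_force': [-0.034, -0.418, 0.13], 'ft_torque': [-0.013, -0.027, 0.028], 'finger_force': 0.0, 'opening': 87.678}
scene carton 0.59 [449.0, 193.0, 114.0, 133.0] 10685 [588.0, 251.0, 91.0] [[471.0, 180.0, 4.0], [687.0, 371.0, 170.0]]
scene carton 0.59 [202.0, 300.0, 98.0, 91.0] 3475 [562.0, -249.0, 6.0] [[468.0, -314.0, 2.0], [646.0, -169.0, 44.0]]
scene carton 0.46 [489.0, 169.0, 38.0, 92.0] 908 [595.0, 339.0, 147.0] [[494.0, 312.0, 107.0], [678.0, 370.0, 177.0]]
scene flap_left 0.57 [489.0, 171.0, 38.0, 90.0] 1015 [596.0, 339.0, 147.0] [[494.0, 311.0, 103.0], [679.0, 370.0, 177.0]]
scene flap_left 0.35 [449.0, 193.0, 121.0, 136.0] 10783 [588.0, 251.0, 91.0] [[469.0, 180.0, 4.0], [687.0, 371.0, 168.0]]
scene flap_right 0.82 [429.0, 183.0, 67.0, 96.0] 3130 [565.0, 223.0, 134.0] [[464.0, 185.0, 105.0],
[... 1826 characters left out ...]
ip 0.62 [418.0, 263.0, 71.0, 89.0] 2196 [564.0, -253.0, 5.0] [[462.0, -314.0, -3.0], [645.0, -174.0, 44.0]]
top tray_mouth 0.95 [418.0, 264.0, 72.0, 82.0] 2072 [566.0, -253.0, 5.0] [[462.0, -314.0, -3.0], [642.0, -175.0, 44.0]]
top tray_mouth 0.63 [451.0, 174.0, 65.0, 43.0] 1471 [785.0, -343.0, 4.0] [[731.0, -394.0, -4.0], [825.0, -257.0, 33.0]]
top motor_a_mid 0.76 [432.0, 245.0, 17.0, 23.0] 229 [596.0, -269.0, 20.0] [[571.0, -288.0, 7.0], [626.0, -249.0, 29.0]]
top motor_a_mid 0.34 [307.0, 163.0, 136.0, 54.0] 6011 [794.0, 26.0, 22.0] [[736.0, -130.0, -2.0], [848.0, 182.0, 59.0]]
top bottle 0.75 [333.0, 221.0, 29.0, 30.0] 704 [631.0, -24.0, 157.0] [[609.0, -54.0, 30.0], [666.0, 1.0, 204.0]]
```

Run:
```python
import cv2,numpy as np
a=cv2.imread("pics/scene0.png"); b=cv2.imread("pics/top0.png")
cv2.imwrite("pics/s0.png",np.vstack([cv2.resize(a[100:470,120:560],(700,589))]))
c=cv2.resize(b[200:330,130:260],(390,390),interpolation=3);d=cv2.resize(b[200:330,360:490],(390,390),interpolation=3)
cv2.imwrite("pics/t0.png",np.hstack([c,d]))
```

```text
(no output)
```

View pics/s0.png

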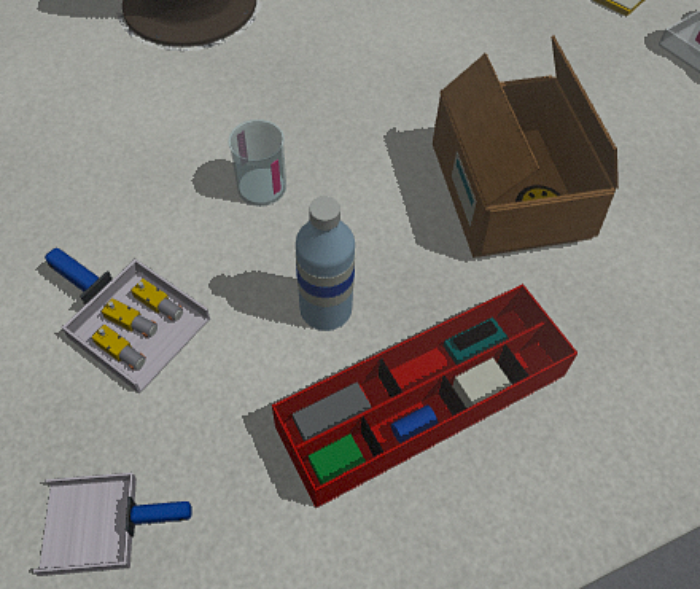

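View pics/t0.png

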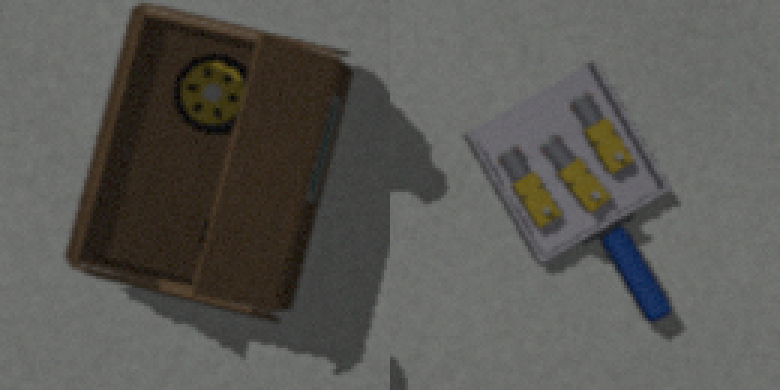

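Run:
```python
from h import *
p=bot.capture("scene"); q=bot.capture("top")
def plane(w):
    for _ in range(4):
        c=np.median(w,0) if _==0 else w.mean(0); n=np.linalg.svd(w-c,full_matrices=False)[2][2]; e=abs((w-c)@n); w=w[e<max(2.5,1.0*np.median(e))]
    return c,n*np.sign(n[2]),w
for pic,nm in ((p,"scene"),(q,"top")):
  for l in ("flap_right","flap_left"):
    rs=bot.regions_of(pic,l)
    rs=[r for r in rs if pts(pic,r["region"])[0].shape[0]<5000]
    m=cv2.erode(rs[0]["region"].astype(np.uint8),np.ones((5,5)))>0
    w=pts(pic,m)[0]; w=w[w[:,2]>104]
    c,n,w=plane(w); d=np.cross(n,[0,0,1]);d/=np.linalg.norm(d); d*=np.sign(d[0])
    t=np.cross(d,n); t*=np.sign(t[2]); h=c+t*(100-c[2])/t[2]
    s=(w-h)@d; print(nm,l,len(w),"n",n.round(3),"yaw",np.arctan2(d[1],d[0]).round(3),"hinge pt",h.round(1),"ends",(h+d*np.percentile(s,1)).round(1),(h+d*np.percentile(s,99)).round(1),"reach",np.percentile((w-h)@t,99).round(1),"elev",np.arctan2(t[2],np.hypot(t[0],t[1])).round(3))
  # tray
  hsv=cv2.cvtColor(pic["color"],cv2.COLOR_BGR2HSV)
  w,u,v=pts(pic); H=hsv[v,u]
  k=(w[:,0]>430)&(w[:,0]<700)&(w[:,1]<-120)&(w[:,1]>-330)
  b=k&(H[:,0]>100)&(H[:,0]<130)&(H[:,1]>150)&(H[:,2]>40)&(w[:,2]>8)
  r=[x for x in bot.regions_of(pic,"tray_mouth") if x["confidence"]>.3]
  r=min(r,key=lambda x:abs(np.median(pts(pic,x["region"])[0][:,0])-564))
  pan=pts(pic,r["region"])[0]; rest=pan
  bl=w[b]; top=bl[bl[:,2]>np.percentile(bl[:,2],50)]
  print(nm,"blue",len(bl),cv2.minAreaRect(bl[:,:2].astype(np.float32)),np.percentile(bl[:,2],[5,50,95]).round(),cv2.minAreaRect(top[:,:2].astype(np.float32)))
  B=(H[:,0]>100)&(H[:,0]<130)&(H[:,1]>110)
  g=k&~B&r["region"][v,u]; f=w[g]; 
  print("pan",cv2.minAreaRect(f[:,:2].astype(np.float32)), "lips", cv2.minAreaRect(f[f[:,2]>18][:,:2].astype(np.float32)))
```

```text
Traceback (most recent call last):
IndexError: list index out of range
```

```bash
cat > m.py <<'E'
from h import *
import sys
p=bot.capture("scene"); q=bot.capture("top")
def plane(w):
    for _ in range(4):
        c=np.median(w,0) if _==0 else w.mean(0); n=np.linalg.svd(w-c,full_matrices=False)[2][2]; e=abs((w-c)@n); w=w[e<max(2.5,1.0*np.median(e))]
    return c,n*np.sign(n[2]),w
for pic,nm in ((p,"scene"),(q,"top")):
  for l in ("flap_right","flap_left"):
    rs=bot.regions_of(pic,l)
    rs=[r for r in rs if r["region"].sum()<5000]
    if not rs: print(nm,l,"none"); continue
    m=cv2.erode(rs[0]["region"].astype(np.uint8),np.ones((3,3)))>0
    w=pts(pic,m)[0]; w=w[w[:,2]>104]
    c,n,w=plane(w); d=np.cross(n,[0,0,1]);d/=np.linalg.norm(d); d*=np.sign(d[0])
    t=np.cross(d,n); t*=np.sign(t[2]); h=c+t*(100-c[2])/t[2]
    s=(w-h)@d; print(nm,l,len(w),"n",n.round(3),"yaw",np.arctan2(d[1],d[0]).round(3),"hinge pt",h.round(1),"ends",(h+d*np.percentile(s,1)).round(1),(h+d*np.percentile(s,99)).round(1),"reach",np.percentile((w-h)@t,99).round(1),"elev",np.arctan2(t[2],np.hypot(t[0],t[1])).round(3))
  hsv=cv2.cvtColor(pic["color"],cv2.COLOR_BGR2HSV)
  w,u,v=pts(pic); H=hsv[v,u]
  k=(w[:,0]>430)&(w[:,0]<700)&(w[:,1]<-120)&(w[:,1]>-330)
  b=k&(H[:,0]>100)&(H[:,0]<130)&(H[:,1]>150)&(H[:,2]>40)&(w[:,2]>8)
  bl=w[b]; top=bl[bl[:,2]>np.percentile(bl[:,2],50)]
  print(nm,"blue",len(bl),cv2.minAreaRect(bl[:,:2].astype(np.float32)),np.percentile(bl[:,2],[5,50,95]).round(),cv2.minAreaRect(top[:,:2].astype(np.float32)))
  rs=[x for x in bot.regions_of(pic,"tray_mouth") if x["confidence"]>.3]
  if not rs: continue
  r=min(rs,key=lambda x:abs(np.median(pts(pic,x["region"])[0][:,0])-564))
  B=(H[:,0]>100)&(H[:,0]<130)&(H[:,1]>110)
  f=w[k&~B&r["region"][v,u]]
  print("pan",cv2.minAreaRect(f[:,:2].astype(np.float32)), "lips", cv2.minAreaRect(f[f[:,2]>18][:,:2].astype(np.float32)))
E
python3 m.py
```

```text
scene flap_right 2744 n [-0.171 -0.719  0.674] yaw -0.233 hinge pt [555.2 192.6 100. ] ends [457.9 215.7 100. ] [642.4 171.9 100. ] reach 81.1 elev 0.832
scene flap_left 794 n [0.217 0.918 0.332] yaw -0.232 hinge pt [597.3 353.6 100. ] ends [499.3 376.8 100. ] [682.8 333.4 100. ] reach 80.4 elev 1.233
scene blue 394 ((486.1692810058594, -293.4364013671875), (77.6173095703125, 22.220064163208008), 30.501462936401367) [36. 42. 45.] ((487.36846923828125, -292.2677917480469), (73.77098083496094, 17.681116104125977), 30.78726577758789)
pan ((542.327392578125, -254.37681579589844), (195.7278289794922, 131.20608520507812), 29.87547492980957) lips ((544.588134765625, -259.0121154785156), (195.0460662841797, 121.0447998046875), 29.91705894470215)
top flap_right 1694 n [-0.166 -0.723  0.671] yaw -0.226 hinge pt [546.9 194.1 100. ] ends [457.6 214.7 100. ] [638.8 173.  100. ] reach 81.2 elev 0.835
top flap_left 245 n [0.214 0.914 0.346] yaw -0.23 hinge pt [579.8 360.2 100. ] ends [497.6 379.4 100. ] [672.1 338.6 100. ] reach 84.2 elev 1.218
top blue 260 ((486.33544921875, -292.0783386230469), (75.89822387695312, 20.19304656982422), 30.567672729492188) [36. 41. 47.] ((486.0579528808594, -292.3876647949219), (75.0780258178711, 18.828927993774414), 31.24465560913086)
pan ((541.73193359375, -265.5162353515625), (206.15127563476562, 129.07339477539062), 29.496353149414062) lips ((538.8189086914062, -263.3427734375), (203.21224975585938, 121.8096694946289), 30.226669311523438)
```

Candidates for the tray handle are the loaded tray's blue handle at scene px (165,270) and the small empty scoop's at (220,422). I take the loaded, larger one, and the close crop confirms it carries the three motors.

The carton is about (570,274) with yaw -0.232, and its flaps are at 0.83 and 1.23 rad.

```bash
cat >> h.py <<'E'
yc=-0.232; D=np.array([np.cos(yc),np.sin(yc),0]); N=np.array([-np.sin(yc),np.cos(yc),0]); Z=np.array([0,0,1.])
C=492*D+398*N
def cart(a,b,z): return C+a*D+b*N+z*Z
RC=R.from_matrix(np.c_[-D,N,-Z])
E
python3 - <<'E'
from h import *
print(C,rel(cart(0,13,222),RC))
E
```

```text
[570.32848935 274.21417584   0.        ] (array([-452.23721742, -170.63174043,    0.6599716 ]), array([ 1.58803884e-03,  1.06179583e-03, -5.25984081e+00]))
```

```bash
python3 -m pendant '[[[-37,-14,0,0,0,-1,0],[-74,-28,0,0,0,-2,0],[-111,-42,0,0,0,-3,0],[-148,-56,0,0,0,-4,0],[-185,-70,0,0,0,-5.3,0]]]'
python3 - <<'E'
from h import *
print(rel(cart(0,13,222),RC))
E
```

```text
time: 1.97
tool_pos: [353.2, 466.0, 222.8]
tcp_rot: [0.115, 0.993, 0.0, 0.0]
wrist_force: [1.6, 1.0, -0.5]
opening: 58.0
finger_force: 0.0
(array([-255.20666035, -124.19003439,    0.83468658]), array([0.02235565, 0.00996789, 0.10416876]))
```

```bash
python3 -m pendant '[[[-36,-17,0,0,0,0,0],[-72,-34,0,0,0,0,0],[-108,-51,0,0,0,0,0],[-144,-68,0,0,0,0,0],[-180,-85,0,0,0,0,0]]]'
python3 -m pendant '[[[-36,-19,0,0,0,0,0],[-75,-39,0,0,0,0,0],[-75,-39,40,0,0,0,0],[-75,-39,80,0,0,0,0],[-75,-39,90,0,0,0,0]]]'
python3 - <<'E'
from h import *
print(rel(cart(0,13,222),RC))
E
```

```text
time: 2.38
tool_pos: [509.1, 341.9, 222.9]
tcp_rot: [0.115, 0.993, 0.0, 0.0]
wrist_force: [0.3, 0.1, -0.3]
opening: 24.6
finger_force: 0.0
time: 2.8
tool_pos: [569.4, 285.7, 126.9]
tcp_rot: [0.116, 0.993, -0.002, -0.003]
wrist_force: [-1.0, 0.0, -1.0]
opening: 0.5
finger_force: 0.0
(array([ -2.97233035,   1.53247511, -95.08331423]), array([-0.31554424, -0.32314538, -0.05812818]))
```

```bash
python3 -m pendant '[[[0,-30,0,0,0,0,0],[0,-55,0,0,0,0,0],[0,-75,0,0,0,0,0],[0,-95,0,0,0,0,0],[0,-115,0,0,0,0,0]]]'
python3 -m pendant '[[[0,-20,0,0,0,0,0],[0,-35,2,0,0,0,0],[0,-50,10,0,0,0,0],[0,-50,18,0,0,0,0],[0,-50,18,0,0,0,0]]]'
python3 - <<'E'
from h import *
p=bot.capture("scene"); cv2.imwrite("pics/f1.png",p["color"][60:300,330:600])
s=bot.observe(); print(s["tool_pos"],rel(cart(0,13,170),RC))
E
```

```text
time: 3.22
tool_pos: [545.3, 176.7, 133.9]
tcp_rot: [0.115, 0.993, 0.001, 0.0]
wrist_force: [1.2, 2.1, 0.0]
opening: 0.4
finger_force: 0.4
time: 3.63
tool_pos: [533.3, 127.5, 113.8]
tcp_rot: [0.116, 0.993, -0.0, -0.001]
wrist_force: [-1.0, 0.7, 0.2]
opening: 0.2
finger_force: 0.0
[533.61372154 128.40827001 114.22310404] (array([ -2.33276293, 163.33334397, -55.79467513]), array([-0.00532961, -0.06526943,  0.06648149]))
```

View pics/f1.png

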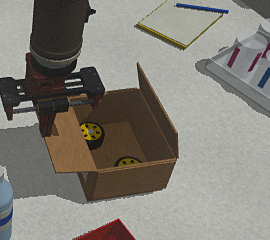

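```bash
python3 -m pendant '[[[0,10,-20,0,0,0,0],[0,50,-22,0,0,0,0],[0,90,-22,0,0,0,0],[0,130,-22,0,0,0,0],[0,165,-22,0,0,0,0]]]'
python3 -m pendant '[[[0,35,0,0,0,0,0],[0,60,0,0,0,0,0],[0,80,0,0,0,0,0],[0,100,0,0,0,0,0],[0,115,0,0,0,0,0]]]'
python3 -m pendant '[[[0,15,2,0,0,0,0],[0,33,10,0,0,0,0],[0,33,20,0,0,0,0],[0,33,20,0,0,0,0],[0,20,-60,0,0,0,0]]]'
python3 m.py | grep flap
python3 - <<'E'
from h import *
p=bot.capture("scene"); cv2.imwrite("pics/f2.png",p["color"][60:300,330:600])
th=0.532; hx=np.array([np.cos(th),np.sin(th),0]); 
s=bot.observe(); print(s)
E
```

```text
time: 4.1
tool_pos: [571.6, 293.1, 137.2]
tcp_rot: [0.114, 0.993, 0.001, 0.0]
wrist_force: [0.9, -0.5, -0.6]
opening: 0.9
finger_force: 0.0
time: 4.52
tool_pos: [597.0, 404.1, 136.3]
tcp_rot: [0.114, 0.994, 0.0, -0.001]
wrist_force: [-1.0, -0.1, 0.6]
opening: 0.5
finger_force: 0.2
time: 4.93
tool_pos: [599.1, 427.0, 148.5]
tcp_rot: [0.113, 0.994, -0.003, -0.005]
wrist_force: [-0.5, -0.4, -1.3]
opening: 0.4
finger_force: 0.0
scene flap_right 2086 n [0.037 0.155 0.987] yaw -0.232 hinge pt [559.8 210.2 100. ] ends [464.7 232.7 100. ] [646.5 189.7 100. ] reach 89.6 elev 0.16
scene flap_left 2835 n [-0.136 -0.566  0.813] yaw -0.235 hinge pt [594.1 351.9 100. ] ends [494.4 375.8 100. ] [680.5 331.2 100. ] reach 78.5 elev 0.621
top flap_right 1337 n [0.029 0.119 0.992] yaw -0.237 hinge pt [554.1 220.7 100. ] ends [464.6 242.3 100. ] [645.5 198.6 100. ] reach 98.0 elev 0.123
top flap_left 1250 n [-0.132 -0.561  0.817] yaw -0.231 hinge pt [586.5 352.6 100. ] ends [492.6 374.7 100. ] [677.  331.2 100. ] reach 77.7 elev 0.614
{'time': 5.3833, 'joint_pos': array([-0.7501027 ,  0.65983889,  0.11849252,  1.35167822, -0.0800482 ,
        1.13651812,  0.71700847]), 'qvel': array([-0.00157403,  0.00156752,  0.00096003, -0.0064832 , -0.00105503,
        0.00045751,  0.00154966]), 'effort': array([ 5.97631093e-02, -7.44819760e+01,  3.56158018e+00, -2.90786040e+01,
       -2.32693594e-02,  7.03152688e-02,  6.31065304e-04]), 'tool_pos': array([603.59414485, 425.26864908, 156.7133374 ]), 'tcp_rot': array([ 1.15412765e-01,  9.93317208e-01, -6.03268229e-04, -6.73860537e-04]), 'wrist_force': array([ 0.30339208, -0.74100965, -0.16567895]), 'ft_torque': array([-0.00026428, -0.0104245 ,  0.01238207]), 'finger_force': 0.0, 'opening': 0.1677715424762702}
```

View pics/f2.png

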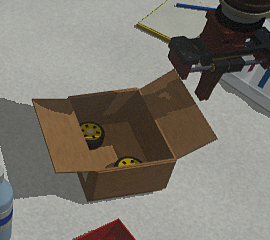

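Both long flaps now stand at about 3.0 and 2.5 rad. Next is the tray.

```bash
cat >> h.py <<'E'
def plan(pos,rot,n):
    "suggest, for n calls, the end shift and turn of each, in the tool axes at its start"
    s=bot.observe(); p0=np.array(s["tool_pos"]); r0=R.from_quat(s["tcp_rot"]); dv=(r0.inv()*rot).as_rotvec()
    for i in range(n):
        a=r0*R.from_rotvec(dv*i/n)
        print(np.round(a.inv().apply((np.array(pos)-p0)/n),1),np.degrees(dv/n).round(2))
def tool(yaw,tilt):  # tool x = tray x; tilt>0: fingers point forward along tray x
    h=np.array([np.cos(yaw),np.sin(yaw),0]); z=-Z*np.cos(tilt)+h*np.sin(tilt); x=h*np.cos(tilt)+Z*np.sin(tilt)
    return R.from_matrix(np.c_[x,np.cross(z,x),z])
TH=0.532; HX=np.array([np.cos(TH),np.sin(TH),0]); G=np.array([486.5,-292.8,30])+10*HX
E
python3 - <<'E'
from h import *
t=np.radians(25); r=tool(TH,t); z=r.as_matrix()[:,2]
print(G+19*z-120*z); plan(G+19*z-120*z+[0,0,120],r,5)
E
```

```text
[ 458.33273278 -309.37944406  121.53708649]
[  -5.4 -149.7  -16.8] [-5.95  2.39 26.71]
[ -70.6 -129.   -33.1] [-5.95  2.39 26.71]
[-118.5  -79.8  -48.2] [-5.95  2.39 26.71]
[-138.3  -13.1  -58.6] [-5.95  2.39 26.71]
[-125.5   56.   -61.9] [-5.95  2.39 26.71]
```

```bash
python3 -m pendant '[[[0,-20,-35,0,0,0,0],[0,-40,-70,0,0,0,0],[0,-60,-90,0,0,0,0]]]' | head -2
python3 -m pendant '[[[-1,-30,-3,-1.2,0.5,5.3,20],[-2,-60,-6,-2.4,1,10.7,40],[-3,-90,-10,-3.6,1.4,16,60],[-4,-120,-13,-4.8,1.9,21.4,80],[-5,-150,-17,-6,2.4,26.7,87]]]'
python3 -m pendant '[[[-14,-26,-6,-1.2,0.5,5.3,87],[-28,-52,-13,-2.4,1,10.7,87],[-42,-77,-20,-3.6,1.4,16,87],[-56,-103,-26,-4.8,1.9,21.4,87],[-70,-129,-33,-6,2.4,26.7,87]]]'
python3 - <<'E'
from h import *
t=np.radians(25); r=tool(TH,t); z=r.as_matrix()[:,2]
plan(G+19*z-120*z+[0,0,120],r,3); print(bot.observe()["joint_pos"])
E
```

```text
time: 5.63
tool_pos: [590.7, 367.1, 250.1]
time: 6.05
tool_pos: [560.1, 218.6, 264.3]
tcp_rot: [0.344, 0.937, 0.054, -0.015]
wrist_force: [0.3, -0.3, 0.6]
opening: 30.5
finger_force: 0.0
time: 6.47
tool_pos: [530.6, 72.1, 281.0]
tcp_rot: [0.55, 0.828, 0.105, -0.029]
wrist_force: [1.0, 0.2, 0.1]
opening: 63.8
finger_force: 0.0
[-107.7  -71.5  -14.9] [-5.91  2.32 26.63]
[-127.1  -13.8  -24.3] [-5.91  2.32 26.63]
[-118.1   47.   -27.6] [-5.91  2.32 26.63]
[-0.40704793  0.16151879  0.36199828  1.82960775 -0.29319208  1.09809935
  0.47330672]
```

```bash
python3 -m pendant '[[[-21,-14,-3,-1.2,0.5,5.3,87],[-43,-28,-6,-2.4,1,10.7,87],[-64,-43,-9,-3.6,1.4,16,87],[-86,-57,-12,-4.8,1.9,21.4,87],[-107,-71,-15,-6,2.4,26.7,87]]]'
python3 -m pendant '[[[-25,-3,-5,-1.2,0.5,5.3,87],[-50,-6,-10,-2.4,1,10.7,87],[-76,-9,-15,-3.6,1.4,16,87],[-102,-11,-20,-4.8,1.9,21.4,87],[-127,-14,-24,-6,2.4,26.7,87]]]'
python3 - <<'E'
from h import *
t=np.radians(25); r=tool(TH,t); z=r.as_matrix()[:,2]
plan(G+19*z-120*z+[0,0,120],r,1); print(bot.observe()["joint_pos"])
E
```

```text
time: 6.88
tool_pos: [507.4, -54.3, 268.1]
tcp_rot: [0.725, 0.672, 0.15, -0.041]
wrist_force: [0.7, -0.2, -0.3]
opening: 87.1
finger_force: 0.0
time: 7.3
tool_pos: [483.7, -181.4, 254.7]
tcp_rot: [0.858, 0.477, 0.186, -0.05]
wrist_force: [-0.1, -0.4, -1.0]
opening: 87.1
finger_force: 0.0
[-119.2   46.7  -28.4] [-5.83  2.07 26.47]
[-0.05598299  0.15459752  0.65305969  1.97248139 -0.55871139  1.03326552
  0.31953166]
```

```bash
python3 -m pendant '[[[-24,9,-6,-1.2,0.4,5.3,87],[-48,19,-11,-2.4,0.8,10.6,87],[-72,28,-17,-3.6,1.2,15.9,87],[-95,37,-23,-4.8,1.7,21.2,87],[-119,47,-28,-5.8,2.1,26.5,87]]]'
python3 -m pendant '[[[0,0,0,0,0,0,87],[0,0,0,0,0,0,87]]]' | head -2
python3 - <<'E'
from h import *
t=np.radians(25); r=tool(TH,t); z=r.as_matrix()[:,2]
plan(G+19*z-60*z,r,1); print(bot.observe()["joint_pos"])
p=bot.capture("wrist"); cv2.imwrite("pics/w1.png",p["color"])
hsv=cv2.cvtColor(p["color"],cv2.COLOR_BGR2HSV)
w,u,v=pts(p); H=hsv[v,u]
b=(H[:,0]>100)&(H[:,0]<130)&(H[:,1]>150)&(H[:,2]>40)&(w[:,2]>33)&(w[:,2]<50)&(np.hypot(w[:,0]-486,w[:,1]+293)<70)
print(b.sum(),cv2.minAreaRect(w[b][:,:2].astype(np.float32)))
E
```

```text
time: 7.72
tool_pos: [459.1, -309.1, 241.3]
tcp_rot: [0.942, 0.256, 0.209, -0.058]
wrist_force: [0.6, -0.2, -0.3]
opening: 87.0
finger_force: 0.0
time: 7.88
tool_pos: [459.0, -308.9, 240.8]
[-50.9   0.3 167.8] [-0.11  0.09  0.14]
[ 0.13297775  0.26964572  0.77643757  1.93364828 -0.72136355  1.06867776
  0.22584466]
1446 ((487.8318786621094, -293.41888427734375), (79.2447280883789, 20.01182746887207), 30.560056686401367)
```

View pics/w1.png

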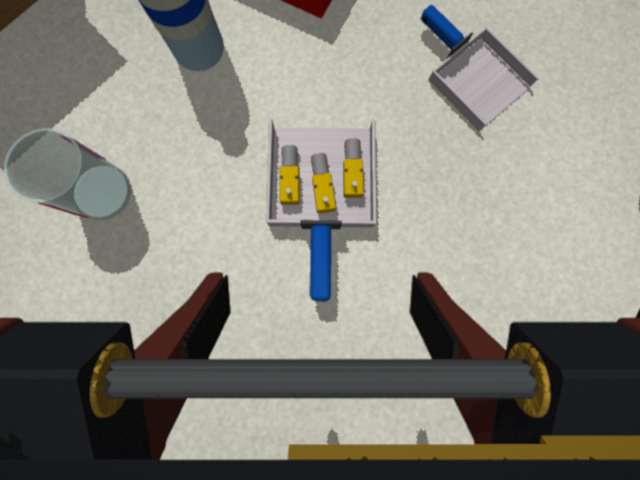

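The wrist view shows the loaded tray's handle centred at px (320,262), between the open fingers. The small empty scoop is up at (480,80).

```bash
python3 -m pendant '[[[-10,0,34,0,0,0,87],[-20,0,68,0,0,0,87],[-30,0,102,0,0,0,87],[-40,0,135,0,0,0,87],[-50,0,167,0,0,0,87]]]'
python3 -m pendant '[[[0,0,0,0,0,0,87],[0,0,0,0,0,0,87]]]' | head -2
python3 - <<'E'
from h import *
t=np.radians(25); r=tool(TH,t); z=r.as_matrix()[:,2]
plan(G+[1,0,0]+19*z,r,1)
E
```

```text
time: 8.35
tool_pos: [482.5, -292.2, 67.0]
tcp_rot: [0.941, 0.261, 0.208, -0.058]
wrist_force: [-0.4, -1.1, -0.7]
opening: 87.0
finger_force: 0.0
time: 8.52
tool_pos: [481.2, -293.6, 68.5]
[-1.9  2.8 60.6] [-0.33  0.01  0.26]
```

```bash
python3 -m pendant '[[[0,1,20,0,0,0,87],[-1,2,40,0,0,0,87],[-1,2,60,0,0,0,87],[-1,2,60,0,0,0,87],[-1,2,60,0,0,0,60]]]'
python3 -m pendant '[[[0,0,0,0,0,0,40],[0,0,0,0,0,0,15],[0,0,0,0,0,0,5],[0,0,0,0,0,0,5],[0,0,0,0,0,0,5]]]'
python3 -m pendant '[[[0,0,0,0,0,0,5],[0,0,0,0,0,0,5],[0,0,0,0,0,0,5],[0,0,0,0,0,0,5],[0,0,0,0,0,0,5]]]'
python3 -m pendant '[[[0,0,0,0,0,0,5],[0,0,0,0,0,0,5],[0,0,0,0,0,0,5],[0,0,0,0,0,0,5],[0,0,0,0,0,0,5]]]'
python3 - <<'E'
from h import *
s=bot.observe(); print(s["joint_pos"])
plan(s["tool_pos"]+np.array([0,0,70]),R.from_rotvec([0,0,0])*R.from_quat(s["tcp_rot"]),1)
# mouth-up pitch of 5 deg: rotation about tray -y
r=R.from_quat(s["tcp_rot"]); a=R.from_rotvec(np.radians(-5)*np.array([-np.sin(TH),np.cos(TH),0])); print(np.degrees((r.inv()*(a*r)).as_rotvec()))
E
```

```text
time: 8.93
tool_pos: [503.9, -285.4, 16.0]
tcp_rot: [0.941, 0.259, 0.209, -0.057]
wrist_force: [-0.9, -0.3, 0.0]
opening: 83.2
finger_force: 0.0
time: 9.35
tool_pos: [503.8, -284.5, 14.8]
tcp_rot: [0.941, 0.259, 0.209, -0.057]
wrist_force: [0.3, 0.2, -0.4]
opening: 50.3
finger_force: 0.0
time: 9.77
tool_pos: [503.6, -284.4, 14.2]
tcp_rot: [0.941, 0.259, 0.209, -0.057]
wrist_force: [0.4, 0.6, -0.1]
opening: 21.9
finger_force: 30.0
time: 10.18
tool_pos: [503.6, -284.4, 14.2]
tcp_rot: [0.941, 0.259, 0.209, -0.057]
wrist_force: [-1.1, 0.3, -0.5]
opening: 21.5
finger_force: 30.0
[ 0.5268495   0.58407907  0.19399516  2.05009465 -1.02332629  0.61357089
  0.5337465 ]
[ 29.6  -0.  -63.4] [0. 0. 0.]
[-0.020846    4.99994694 -0.00979823]
```

```bash
python3 -m pendant '[[[1,0,-2,0,0,0,5],[3,0,-7,0,0,0,5],[6,0,-14,0,0,0,5],[10,0,-21,0,0,0,5],[13,0,-29,0,0,0,5]]]'
python3 -m pendant '[[[3,0,-7,0,0,0,5],[7,0,-14,0,0,0,5],[10,0,-21,0,0,0,5],[13,0,-28,0,0,0,5],[16,0,-35,0,0,0,5]]]'
cat > tr.py <<'E'
from h import *
import sys
for n in sys.argv[1:]:
  p=bot.capture(n); cv2.imwrite(f"pics/tr_{n}.png",p["color"])
  s=bot.observe(); r=R.from_quat(s["tcp_rot"]); g=np.array(s["tool_pos"])-19*r.as_matrix()[:,2]
  w,u,v=pts(p); L=r.inv().apply(w-g)
  hsv=cv2.cvtColor(p["color"],cv2.COLOR_BGR2HSV)[v,u]
  k=(L[:,0]>-20)&(L[:,0]<200)&(abs(L[:,1])<75)&(abs(L[:,2])<140)&(w[:,2]>15)&(hsv[:,1]<70)
  f=w[k]; c=np.median(f,0)
  for _ in range(6):
    nn=np.linalg.svd((f-c)[::max(1,len(f)//3000)],full_matrices=False)[2][2]; e=abs((f-c)@nn); f=f[e<max(3,np.median(e)*1.5)]; c=f.mean(0)
  nn*=np.sign(nn[2]); x=r.as_matrix()[:,0]; h=np.array([x[0],x[1],0]);h/=np.linalg.norm(h)
  print(n,len(f),c.round(1),nn.round(3),"mouth-down deg",np.degrees(np.arcsin(nn@h)).round(1),"yaw",np.degrees(np.arctan2(h[1],h[0])).round(1),"grasp",g.round(1))
E
python3 tr.py scene wrist; python3 -c "
from h import *
print(bot.observe()['joint_pos'])"
```

```text
time: 10.6
tool_pos: [503.4, -284.5, 47.0]
tcp_rot: [0.941, 0.259, 0.209, -0.057]
wrist_force: [-0.6, 0.0, -2.6]
opening: 21.7
finger_force: 30.0
time: 11.02
tool_pos: [503.0, -284.7, 85.4]
tcp_rot: [0.941, 0.259, 0.209, -0.057]
wrist_force: [-0.0, 0.4, -1.8]
opening: 22.0
finger_force: 30.0
scene 1190 [ 525.8 -265.8  149.4] [0.6   0.29  0.746] mouth-down deg 41.6 yaw 30.8 grasp [ 496.6 -289.3  104. ]
wrist 34415 [ 497.9 -293.9  183.1] [0.594 0.324 0.737] mouth-down deg 42.5 yaw 30.8 grasp [ 496.6 -289.3  103.2]
[ 0.45648253  0.46363184  0.28313436  2.02483548 -0.88288362  0.72248281
  0.36446817]
```

View pics/tr_wrist.png

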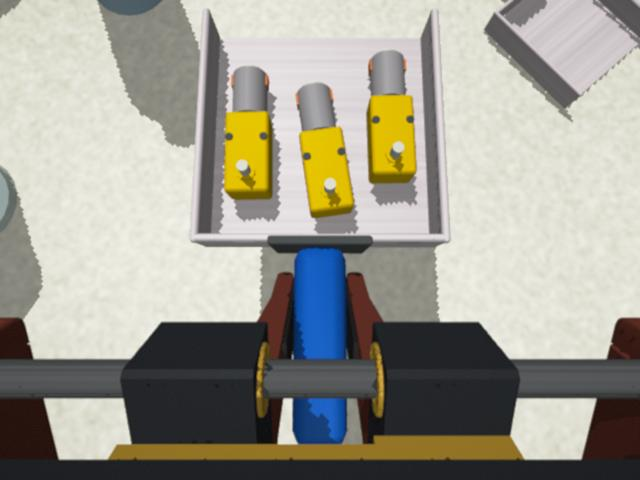

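```bash
cat > tr.py <<'E'
from h import *
import sys
n=sys.argv[1]; tip=float(sys.argv[2])  # expected mouth-down deg
p=bot.capture(n); cv2.imwrite(f"pics/tr_{n}.png",p["color"])
s=bot.observe(); r=R.from_quat(s["tcp_rot"]); g=np.array(s["tool_pos"])-19*r.as_matrix()[:,2]
x=r.as_matrix()[:,0]; h=np.array([x[0],x[1],0]);h/=np.linalg.norm(h); l=np.cross(Z,h); a=np.radians(tip)
T=np.c_[h*np.cos(a)-Z*np.sin(a),l,Z*np.cos(a)+h*np.sin(a)]
w,u,v=pts(p); L=(w-g)@T; sat=cv2.cvtColor(p["color"],cv2.COLOR_BGR2HSV)[v,u,1]
k=(L[:,0]>38)&(L[:,0]<155)&(abs(L[:,1])<54)&(abs(L[:,2]+27)<30)&(sat<60)
f=L[k]; A=np.c_[f[:,:2],np.ones(len(f))]; e=abs(f[:,2]-np.median(f[:,2]))
for _ in range(8):
    m=e<max(2,np.percentile(e,60)); c=np.linalg.lstsq(A[m],f[m,2],rcond=None)[0]; e=abs(f[:,2]-A@c)
d=tip-np.degrees(np.arctan(c[0]))
print(n,m.sum(),"mouth-down deg",d.round(1),"roll",np.degrees(np.arctan(c[1])).round(1),"floor below grasp",c.round(3),"yaw",np.degrees(np.arctan2(h[1],h[0])).round(1))
mo=g+T@np.array([150,0,c@[150,0,1]]); q=mo-C; print("grasp",g.round(1),"mouth est",mo.round(1),"in carton",(q@D).round(1),(q@N).round(1))
E
python3 tr.py wrist 0; python3 tr.py scene 0
```

```text
wrist 21616 mouth-down deg -0.0 roll -0.1 floor below grasp [ 0.0000e+00 -2.0000e-03 -2.7952e+01] yaw 30.8
grasp [ 496.4 -289.1  102.5] mouth est [ 625.3 -212.3   74.6] in carton 165.3 -460.8
scene 1672 mouth-down deg 0.1 roll -0.0 floor below grasp [-2.0000e-03 -0.0000e+00 -2.6305e+01] yaw 30.8
grasp [ 496.2 -288.8  101.9] mouth est [ 625.  -212.1   75.3] in carton 165.1 -460.7
```

```bash
for i in 1; do :; done
python3 -m pendant '[[[2,0,-5,0,0,0,5],[6,0,-14,0,0,0,5],[12,0,-25,0,0,0,5],[17,0,-37,0,0,0,5],[23,0,-49,0,0,0,5]]]' | head -2
python3 -m pendant '[[[5,0,-11,0,0,0,5],[10,0,-22,0,0,0,5],[15,0,-33,0,0,0,5],[21,0,-44,0,0,0,5],[26,0,-55,0,0,0,5]]]' | head -2
python3 -m pendant '[[[5,0,-11,0,0,0,5],[10,0,-21,0,0,0,5],[14,0,-30,0,0,0,5],[16,0,-35,0,0,0,5],[17,0,-37,0,0,0,5]]]' | head -2
python3 tr.py wrist 0
python3 - <<'E'
from h import *
print(bot.observe()["joint_pos"]); r=tool(np.radians(30.8),np.radians(25)); g=np.array([411.5,178.9,265]); plan(g+19*r.as_matrix()[:,2],r,1)
E
```

```text
time: 11.63
tool_pos: [502.7, -284.8, 139.4]
time: 12.05
tool_pos: [503.3, -284.4, 200.6]
time: 12.47
tool_pos: [503.4, -284.9, 241.3]
wrist 21585 mouth-down deg 0.0 roll -0.1 floor below grasp [-0.0000e+00 -1.0000e-03 -2.8437e+01] yaw 30.8
grasp [ 496.5 -288.9  258.3] mouth est [ 625.4 -212.1  229.8] in carton 165.4 -460.7
[ 0.35015491  0.2513937   0.39553399  1.88956899 -0.63072252  0.97719778
  0.04413042]
[ 153.6 -445.5   63.8] [ 0.07 -0.02 -0.02]
```

```bash
python3 -m pendant '[[[1.3,-3.7,0.6,0,0,0,5],[3.8,-11.2,1.8,0,0,0,5],[7.6,-22.4,3.5,0,0,0,5],[12,-35.5,5.6,0,0,0,5],[16.5,-48.6,7.6,0,0,0,5]]]' | head -2
python3 -m pendant '[[[4.4,-13.1,2.1,0,0,0,5],[8.9,-26.2,4.1,0,0,0,5],[13.3,-39.3,6.2,0,0,0,5],[17.8,-52.4,8.2,0,0,0,5],[22.2,-65.5,10.3,0,0,0,5]]]' | head -2
python3 -m pendant '[[[4.4,-13.1,2.1,0,0,0,5],[8.9,-26.2,4.1,0,0,0,5],[13.3,-39.3,6.2,0,0,0,5],[17.8,-52.4,8.2,0,0,0,5],[22.2,-65.5,10.3,0,0,0,5]]]' | head -2
python3 -m pendant '[[[4.4,-13.1,2.1,0,0,0,5],[8.9,-26.2,4.1,0,0,0,5],[13.3,-39.3,6.2,0,0,0,5],[17.8,-52.4,8.2,0,0,0,5],[22.2,-65.5,10.3,0,0,0,5]]]'
python3 tr.py wrist 0
python3 - <<'E'
from h import *
print(bot.observe()["joint_pos"]); r=tool(np.radians(30.8),np.radians(25)); g=np.array([411.5,178.9,260]); plan(g+19*r.as_matrix()[:,2],r,1)
E
```

```text
time: 12.93
tool_pos: [493.4, -231.5, 239.7]
time: 13.35
tool_pos: [480.8, -162.5, 240.3]
time: 13.77
tool_pos: [468.1, -93.8, 240.3]
time: 14.18
tool_pos: [455.4, -25.1, 240.3]
tcp_rot: [0.941, 0.26, 0.209, -0.058]
wrist_force: [-0.2, -0.4, -2.4]
opening: 22.0
finger_force: 30.0
wrist 21798 mouth-down deg 0.0 roll 0.0 floor below grasp [-1.0000e-03  1.0000e-03 -2.8391e+01] yaw 30.9
grasp [447.7 -26.8 257.3] mouth est [576.4  50.3 228.8] in carton 57.4 -216.5
[ 0.01999218 -0.0846198   0.13130768  2.23949528 -0.42241309  0.68807823
 -0.58942423]
[  68.8 -194.9   29.4] [-0.16  0.02  0.12]
```

```bash
python3 -m pendant '[[[4.4,-13.1,2.1,0,0,0,5],[8.9,-26.2,4.1,0,0,0,5],[13.3,-39.3,6.2,0,0,0,5],[17.8,-52.4,8.2,0,0,0,5],[22.2,-65.5,10.3,0,0,0,5]]]' | head -2
python3 -m pendant '[[[4.4,-13.1,2.1,0,0,0,5],[8.9,-26.2,4.1,0,0,0,5],[13.3,-39.3,6.2,0,0,0,5],[17.8,-52.4,8.2,0,0,0,5],[22.2,-65.5,10.3,0,0,0,5]]]' | head -2
python3 -m pendant '[[[4.4,-13.1,2.1,0,0,0,5],[8.9,-26.2,4.1,0,0,0,5],[13.3,-38,6.2,0,0,0,5],[17.8,-48,8.2,0,0,0,5],[22.2,-54,9,0,0,0,5]]]' 
python3 tr.py wrist 0
python3 - <<'E'
from h import *
print(bot.observe()["joint_pos"])
a0=np.radians(30.8)
h=np.array([np.cos(a0),np.sin(a0),0])
for tip,mz in ((0,165),(10,145),(40,128)):
    t=np.radians(tip); r=tool(a0,np.radians(25-tip)); X=h*np.cos(t)-Z*np.sin(t); U=Z*np.cos(t)+h*np.sin(t)
    g=cart(-25,-25,mz)-150*X+28*U; print(tip,g.round(1)); plan(g+19*r.as_matrix()[:,2],r,1)
E
```

```text
time: 14.65
tool_pos: [442.9, 43.0, 240.3]
time: 15.07
tool_pos: [430.3, 111.6, 240.2]
time: 15.48
tool_pos: [422.9, 170.5, 241.3]
tcp_rot: [0.941, 0.26, 0.208, -0.057]
wrist_force: [-1.2, -0.4, -3.2]
opening: 22.2
finger_force: 30.0
wrist 21609 mouth-down deg 0.1 roll 0.0 floor below grasp [-2.0000e-03  0.0000e+00 -2.9138e+01] yaw 30.9
grasp [416.4 167.4 259. ] mouth est [545.1 244.4 229.6] in carton -17.7 -34.8
[-0.11317686 -0.12767765 -0.31453179  2.26950606 -0.15758135  0.56410837
 -1.35026788]
0 [411.4 178.8 193. ]
[-26.5 -12.4  60.5] [-0.05 -0.01  0.11]
10 [417.5 182.5 198.6]
[-20.9 -12.4  58.1] [ -0.04 -10.01   0.11]
40 [457.  206.  245.9]
[ 31.8 -12.3  30.6] [-1.000e-02 -4.001e+01  1.200e-01]
```

```bash
python3 -m pendant '[[[-2,-1,5,0,0,0,5],[-5,-2,12,0,0,0,5],[-8,-4,19,0,0,0,5],[-11,-5,26,0,0,0,5],[-14,-6,32,0,0,0,5]]]' | head -2
python3 -m pendant '[[[-3,-1,7,0,0,0,5],[-6,-3,14,0,0,0,5],[-9,-5,20,0,0,0,5],[-12,-6,26,0,0,0,5],[-13,-6,28,0,0,0,5]]]' | head -2
python3 tr.py wrist 0
cat > pl.py <<'E'
from h import *
print(bot.observe()["joint_pos"])
a0=np.radians(30.8)
h=np.array([np.cos(a0),np.sin(a0),0])
for tip,mz in ((0,165),(12,145),(20,135),(30,128),(40,128),(48,128)):
    t=np.radians(tip); r=tool(a0,np.radians(25-tip)); X=h*np.cos(t)-Z*np.sin(t); U=Z*np.cos(t)+h*np.sin(t)
    g=cart(-25,-25,mz)-150*X+28*U; print(tip,g.round(1),end=' '); plan(g+19*r.as_matrix()[:,2],r,1)
E
python3 pl.py
```

```text
time: 15.95
tool_pos: [421.7, 174.3, 205.4]
time: 16.37
tool_pos: [418.6, 179.9, 174.5]
wrist 21582 mouth-down deg 0.2 roll 0.0 floor below grasp [-3.0000e-03  0.0000e+00 -2.8663e+01] yaw 30.8
grasp [411.7 175.6 191.8] mouth est [540.6 252.4 162.8] in carton -23.9 -28.1
[-0.1241898  -0.01848254 -0.36386759  2.36505667 -0.07624804  0.36075897
 -1.45782397]
0 [411.4 178.8 193. ] [ 1.8 -2.9 -0.5] [-0.    0.11 -0.03]
12 [419.2 183.5 203.6] [10.5 -2.9 -6.6] [-1.000e-02 -1.189e+01 -3.000e-02]
20 [427.4 188.4 212.6] [ 20.4  -2.9 -11.6] [-1.000e-02 -1.989e+01 -3.000e-02]
30 [440.7 196.3 227.2] [ 37.6  -2.9 -19.7] [-1.000e-02 -2.989e+01 -3.000e-02]
40 [457.  206.  245.9] [ 59.9  -2.9 -30.5] [-2.000e-02 -3.989e+01 -3.000e-02]
48 [471.9 214.9 258.2] [ 79.   -2.9 -36.2] [-2.000e-02 -4.789e+01 -3.000e-02]
```

```bash
python3 -m pendant '[[[2,-1,-1,0,-2,0,5],[4,-2,-2.5,0,-5,0,5],[7,-3,-4,0,-8,0,5],[10,-3,-6.5,0,-12,0,5],[10,-3,-6.5,0,-12,0,5]]]' | head -2
python3 tr.py wrist 12; python3 pl.py
```

```text
time: 16.83
tool_pos: [425.9, 187.4, 187.7]
wrist 21713 mouth-down deg 12.1 roll 0.0 floor below grasp [-1.0000e-03  0.0000e+00 -2.7319e+01] yaw 30.8
grasp [421.1 184.7 205.3] mouth est [542.3 256.8 147.1] in carton -23.3 -23.4
[-0.15204432  0.06898843 -0.37473619  2.17244781  0.03445507  0.6753165
 -1.58116068]
0 [411.4 178.8 193. ] [-10.    0.1   8.9] [-0.02 11.83 -0.03]
12 [419.2 183.5 203.6] [-2.6  0.1  1.1] [-0.02 -0.17 -0.03]
20 [427.4 188.4 212.6] [ 6.   0.1 -5.7] [-0.02 -8.17 -0.03]
30 [440.7 196.3 227.2] [ 21.2   0.1 -17.2] [ -0.03 -18.17  -0.03]
40 [457.  206.  245.9] [ 40.9   0.1 -32.3] [-3.000e-02 -2.817e+01 -2.000e-02]
48 [471.9 214.9 258.2] [ 58.4   0.  -41.8] [-3.000e-02 -3.617e+01 -2.000e-02]
```

```bash
python3 -m pendant '[[[3,0,-3,0,-4,0,5],[6,0,-6,0,-8,0,5],[11,0,-10,0,-12,0,5],[16,0,-13,0,-15,0,5],[21,0,-17,0,-18,0,5]]]' | head -2
python3 -m pendant '[[[0,0,0,0,0,0,5],[0,0,0,0,0,0,5],[0,0,0,0,0,0,5]]]' | head -2
python3 tr.py wrist 30; python3 pl.py | tail -2
python3 - <<'E'
from h import *
s=cv2.resize(bot.capture("scene")["color"][60:300,330:600],(540,480)); w=cv2.imread("pics/tr_wrist.png")[:,:]
cv2.imwrite("pics/pour.png",np.hstack([cv2.resize(s,(400,356)),cv2.resize(w,(400,356))]))
E
```

```text
time: 17.3
tool_pos: [437.3, 194.1, 206.9]
time: 17.55
tool_pos: [436.7, 193.8, 206.6]
wrist 38410 mouth-down deg 30.1 roll -0.0 floor below grasp [-1.000e-03 -0.000e+00 -2.856e+01] yaw 30.8
grasp [438.  194.5 225.8] mouth est [537.3 253.6 125.9] in carton -27.4 -27.7
40 [457.  206.  245.9] [ 17.1  -0.2 -22.2] [ -0.   -10.06  -0.05]
48 [471.9 214.9 258.2] [ 30.7  -0.2 -36.6] [ -0.   -18.06  -0.05]
```

View pics/pour.png

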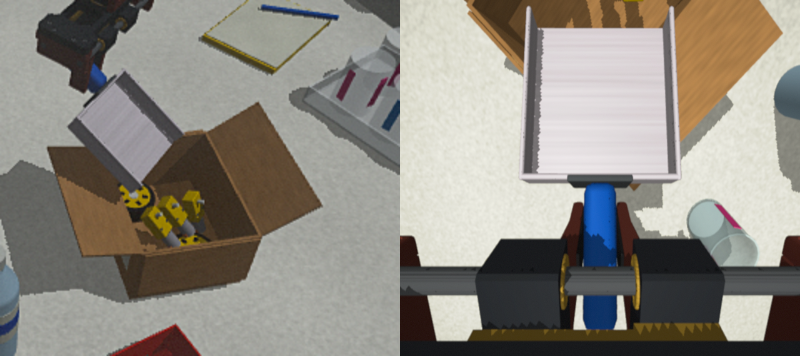

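All three motors are in the carton: yellow bodies at px (155–200, 205–220) in the left image. The pan is bare in the wrist view. Next I level the tray, raise it and take it back to its old place.

Run:
```python
from h import *
p=bot.capture("scene")
for r in bot.regions_of(p,"motor_a_mid")[:4]:
    w=pts(p,r["region"])[0]; q=w-C; print(round(r["confidence"],2),np.round(r["box"]),(np.c_[q@D,q@N,w[:,2]]).mean(0).round(),w[:,2].max().round())
a0=np.radians(30.8); r=tool(a0,np.radians(25)); print(bot.observe()["tool_pos"]); plan(np.array([418,172,245]),r,1)
```

```text
0.81 [432. 215.  25.  23.] [ 27. -31.  51.] 67.0
[437.03863713 193.78699135 207.42360382]
[-30.6   9.  -35.1] [ 0.04 29.94 -0.05]
```

```bash
python3 -m pendant '[[[-4,2,-12,0,4,0,5],[-10,4,-20,0,10,0,5],[-17,6,-26,0,17,0,5],[-24,8,-31,0,24,0,5],[-31,9,-35,0,30,0,5]]]' | head -2
python3 - <<'E'
from h import *
a0=np.radians(30.8); r=tool(a0,np.radians(25)); plan(np.array([503.5,-285,242]),r,4); print(bot.observe()["tool_pos"])
E
```

```text
time: 18.17
tool_pos: [417.8, 171.1, 245.8]
[-36.4 109.  -15.9] [ 0.05 -0.11 -0.01]
[-36.5 109.  -16. ] [ 0.05 -0.11 -0.01]
[-36.5 109.  -16. ] [ 0.05 -0.11 -0.01]
[-36.6 108.9 -16. ] [ 0.05 -0.11 -0.01]
[417.84478737 171.09759404 245.81549162]
```

```bash
for k in 1; do :; done
python3 -m pendant '[[[-4,12,-2,0,0,0,5],[-12,35,-5,0,0,0,5],[-20,60,-9,0,0,0,5],[-28,84,-12,0,0,0,5],[-36,109,-16,0,0,0,5]]]' | head -2
python3 -m pendant '[[[-7,22,-3,0,0,0,5],[-15,44,-6,0,0,0,5],[-22,66,-10,0,0,0,5],[-29,87,-13,0,0,0,5],[-36,109,-16,0,0,0,5]]]' | head -2
python3 -m pendant '[[[-7,22,-3,0,0,0,5],[-15,44,-6,0,0,0,5],[-22,66,-10,0,0,0,5],[-29,87,-13,0,0,0,5],[-36,109,-16,0,0,0,5]]]' | head -2
python3 -m pendant '[[[-7,22,-3,0,0,0,5],[-15,44,-6,0,0,0,5],[-22,66,-10,0,0,0,5],[-29,87,-13,0,0,0,5],[-36,109,-16,0,0,0,5]]]' | head -2
python3 tr.py wrist 0
python3 - <<'E'
from h import *
a0=np.radians(30.8); r=tool(a0,np.radians(25)); plan(np.array([503.5,-285,24]),r,2); print(bot.observe()["tool_pos"])
E
```

```text
time: 18.58
tool_pos: [439.5, 57.2, 244.5]
time: 19.0
tool_pos: [461.5, -56.6, 243.7]
time: 19.42
tool_pos: [483.4, -170.3, 243.0]
time: 19.83
tool_pos: [505.3, -284.1, 242.2]
wrist 38367 mouth-down deg 0.1 roll -0.0 floor below grasp [-2.0000e-03 -1.0000e-03 -2.8717e+01] yaw 30.6
grasp [ 498.9 -293.1  259.5] mouth est [ 628.  -216.7  230.4] in carton 169.0 -464.5
[-46.   -2.9  98.9] [ 0.18  0.04 -0.08]
[-46.   -2.6  98.9] [ 0.18  0.04 -0.08]
[ 505.85756376 -289.08096643  242.22763896]
```

```bash
python3 -m pendant '[[[-5,0,10,0,0,0,5],[-14,0,30,0,0,0,5],[-25,-1,54,0,0,0,5],[-35,-2,77,0,0,0,5],[-46,-3,99,0,0,0,5]]]' | head -2
python3 -m pendant '[[[-10,0,22,0,0,0,5],[-20,0,44,0,0,0,5],[-30,-1,66,0,0,0,5],[-38,-2,83,0,0,0,5],[-44,-2,95,0,0,0,5]]]' | head -2
python3 -m pendant '[[[0,0,0,0,0,0,5],[0,0,0,0,0,0,5]]]' 
python3 tr.py wrist 0
```

```text
time: 20.3
tool_pos: [503.6, -278.6, 131.3]
time: 20.72
tool_pos: [501.9, -276.2, 25.7]
time: 20.88
tool_pos: [502.5, -277.5, 27.6]
tcp_rot: [0.941, 0.259, 0.208, -0.058]
wrist_force: [-1.3, -0.1, -0.6]
opening: 21.7
finger_force: 30.0
wrist 38541 mouth-down deg 0.2 roll 0.1 floor below grasp [-3.0000e-03  2.0000e-03 -2.9595e+01] yaw 30.7
grasp [ 496.2 -282.3   45.8] mouth est [ 625.2 -205.6   15.7] in carton 163.7 -454.4
```

```bash
python3 -m pendant '[[[-2,0,4,0,0,0,5],[-4,0,8,0,0,0,5],[-5,0,11,0,0,0,5],[-5.8,0,12.5,0,0,0,5],[-5.8,0,12.5,0,0,0,5]]]'
python3 -m pendant '[[[0,0,0,0,0,0,20],[0,0,0,0,0,0,40],[0,0,0,0,0,0,60],[0,0,0,0,0,0,87],[0,0,0,0,0,0,87]]]'
python3 -m pendant '[[[0,0,0,0,0,0,87],[0,0,0,0,0,0,87],[0,0,0,0,0,0,87],[0,0,0,0,0,0,87],[0,0,0,0,0,0,87]]]'|sed -n 4,6p
python3 -m pendant '[[[0,0,-20,0,0,0,87],[0,0,-50,0,0,0,87],[0,0,-85,0,0,0,87],[0,0,-120,0,0,0,87],[0,0,-140,0,0,0,87]]]'
python3 m.py
python3 - <<'E'
from h import *
p=bot.capture("scene"); cv2.imwrite("pics/end.png",p["color"])
for l in ("bottle","beaker","organiser","motor_a_mid"):
    for r in bot.regions_of(p,l)[:4]:
        w=pts(p,r["region"])[0]; q=w-C; print(l,round(r["confidence"],2),np.median(w,0).round(),(np.c_[q@D,q@N,w[:,2]]).mean(0).round(),w[:,2].max().round())
E
```

```text
time: 21.35
tool_pos: [503.6, -278.4, 14.5]
tcp_rot: [0.941, 0.259, 0.209, -0.057]
wrist_force: [-0.3, 0.9, -1.1]
opening: 21.7
finger_force: 30.0
time: 21.77
tool_pos: [503.6, -278.7, 14.6]
tcp_rot: [0.941, 0.259, 0.209, -0.057]
wrist_force: [0.6, 0.1, 0.2]
opening: 45.0
finger_force: 0.0
wrist_force: [0.9, 0.3, 0.3]
opening: 78.3
finger_force: 0.0
time: 22.6
tool_pos: [451.7, -310.6, 144.3]
tcp_rot: [0.942, 0.258, 0.209, -0.056]
wrist_force: [-0.0, -0.4, -0.6]
opening: 87.1
finger_force: 0.0
scene flap_right 2040 n [0.037 0.16  0.986] yaw -0.23 hinge pt [559.2 208.7 100. ] ends [463.2 231.2 100. ] [645.2 188.6 100. ] reach 86.4 elev 0.165
scene flap_left 2821 n [-0.134 -0.566  0.814] yaw -0.233 hinge pt [594.  351.8 100. ] ends [496.8 374.9 100. ] [679.9 331.4 100. ] reach 78.6 elev 0.62
scene blue 399 ((487.5081787109375, -287.9223327636719), (76.9990234375, 22.082963943481445), 30.016023635864258) [35. 43. 45.] ((488.0560607910156, -287.5350036621094), (75.65653228759766, 18.837474822998047), 30.04285430908203)
pan ((543.768310546875, -248.50064086914062), (191.11317443847656, 13
[... 468 characters left out ...]
003906, -287.88226318359375), (77.7157211303711, 19.697418212890625), 29.35159683227539) [35. 41. 46.] ((485.53216552734375, -287.23138427734375), (72.27743530273438, 18.513599395751953), 30.631004333496094)
pan ((540.0018920898438, -256.37261962890625), (203.6193389892578, 120.78746795654297), 30.492624282836914) lips ((539.0274047851562, -256.94647216796875), (201.35752868652344, 120.78746795654297), 30.492624282836914)
bottle 0.91 [661. -34. 132.] [ 156. -278.  121.] 204.0
bottle 0.75 [590. 234.  23.] [ 31. -37.  29.] 104.0
beaker 0.76 [447. -30.  63.] [ -61. -328.   60.] 100.0
organiser 0.86 [796.  20.  26.] [ 274. -192.   29.] 63.0
motor_a_mid 0.43 [587. 235.  23.] [ 25. -34.  24.] 26.0
```

View pics/end.png

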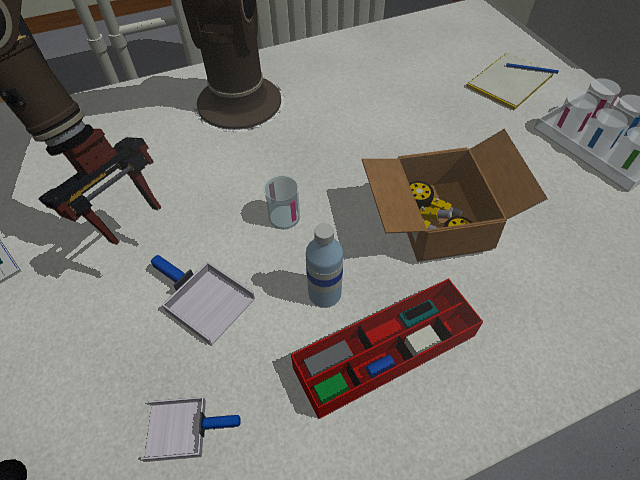

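The final view shows the carton open with the motors inside at px (440,210) and the empty tray flat at (208,300) with the gripper clear. The bottle, beaker and organiser have not moved.

```bash
python3 -c "
from workcell import bot
print(bot.finish_job())"
```

```text
the job is handed in; nothing more can be done
None
```

I handed the job in without seeing a verdict: both long flaps are folded out, the motors are in the carton, the empty tray is flat on the desk and released, and the bottle, beaker and organiser are where they began.

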